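# Clamp and charge a wax mould

### The job

Lift the top mould off the nested pile, set it squarely down in the railed bed of the iron jig and put every beeswax block there is into it, each resting on the mould's floor. With the mould in the bed, clamp it by turning every captive screw on the jig clockwise until it stops, using the key, never the gripper itself. Finish with the key standing back in its oak stand, and leave the other moulds and everything else on the bench where they are.

Things in the scene. Friction and masses are not known exactly. Their poses are not given: they have to be found in the camera images.
- mould_top: top one of a nested pile of three stepped aluminium moulds, each 156 x 66 x 55 mm high, 0.3 kg; origin at the centre of its underside, x along its length, z up. Foot 140 x 50 mm (z 0-24), above it a collar 156 x 66 mm with upright outer faces up to the rim at z 55. Each mould sits 32 mm higher than the one it nests in, so 32 mm of this one show
- mould_mid: the middle mould of the pile, same shape. Inside, every mould has a trough: lower part 132 x 42 mm with its floor at z 24, a ledge at z 32, above that 148 x 58 mm up to the rim (4 mm walls)
- mould_low: the lowest mould of the pile, same shape, standing on the bench
- jig: grey cast-iron jig plate, fixed, 210 x 196 x 20 mm, origin at the centre of its underside, x along the bed. On it (z 20) four rails 10 mm high, 12 mm wide bound the bed, 150 x 60 mm inside, centred, for a mould's foot (5 mm play). Beside the bed's long sides, 70 mm from its middle line, stand four swing clamps: fixed round posts 34 mm thick, 57 mm high on the plate
- stand: oak key stand, fixed block 90 x 70 x 80 mm high, origin at the centre of its underside; a 46 (along x) x 26 mm (along y) upright opening goes right through it
- key: the key, a big flat-bladed driver upright in the stand. Origin on the axis at the blade's lower edge, z up. Blade 34 (x) x 5 mm (y), z 0-22; 16 mm round shaft to z 75; flange 62 x 42 mm (x, y), z 75-83; wooden paddle handle 56 (x) x 20 mm (y), z 83-133. 0.25 kg. In the stand the flange rests on its top, so the origin is 5 mm over the bench; either way round fits
- wax_a: pale yellow beeswax block 56 x 36 x 60 mm high (x, y, z), about 115 g, standing on the bench; origin at the centre of its underside. One or two blocks are there
- wax_b: pale yellow beeswax block 56 x 36 x 60 mm high (x, y, z), about 115 g, standing on the bench; origin at the centre of its underside. One or two blocks are there
- wax_c: pale yellow beeswax block 56 x 36 x 60 mm high (x, y, z), about 115 g, standing on the bench; origin at the centre of its underside. One or two blocks are there
- head_a (a point): brass captive screw head and steel clamp finger on top of a clamp post; origin on the upright axis at the post's top. Finger along +x: to 46 mm from the axis, 14 mm wide, z 2-10 mm, 4 mm above the rim of a mould in the bed. Head 40 mm across, top at z 26, with a straight slot along x right across: 9 mm wide, open-ended, bottom at z 14
- screw_a (a joint): turn of the screw with head_a, rad: 0 = open, finger swung away from the bed; grows clockwise seen from above; at 2.4 it stops with the finger square over the mould's rim. Stiff (0.1 N m), stays where it is left, so it may be turned in several strokes; starts at 0 to 0.3
- head_b (a point): brass captive screw head and steel clamp finger on top of a clamp post; origin on the upright axis at the post's top. Finger along +x: to 46 mm from the axis, 14 mm wide, z 2-10 mm, 4 mm above the rim of a mould in the bed. Head 40 mm across, top at z 26, with a straight slot along x right across: 9 mm wide, open-ended, bottom at z 14
- screw_b (a joint): turn of the screw with head_b, rad: 0 = open, finger swung away from the bed; grows clockwise seen from above; at 2.4 it stops with the finger square over the mould's rim. Stiff (0.1 N m), stays where it is left, so it may be turned in several strokes; starts at 0 to 0.3
- head_c (a point): brass captive screw head and steel clamp finger on top of a clamp post; origin on the upright axis at the post's top. Finger along +x: to 46 mm from the axis, 14 mm wide, z 2-10 mm, 4 mm above the rim of a mould in the bed. Head 40 mm across, top at z 26, with a straight slot along x right across: 9 mm wide, open-ended, bottom at z 14
- screw_c (a joint): turn of the screw with head_c, rad: 0 = open, finger swung away from the bed; grows clockwise seen from above; at 2.4 it stops with the finger square over the mould's rim. Stiff (0.1 N m), stays where it is left, so it may be turned in several strokes; starts at 0 to 0.3
- head_d (a point): brass captive screw head and steel clamp finger on top of a clamp post; origin on the upright axis at the post's top. Finger along +x: to 46 mm from the axis, 14 mm wide, z 2-10 mm, 4 mm above the rim of a mould in the bed. Head 40 mm across, top at z 26, with a straight slot along x right across: 9 mm wide, open-ended, bottom at z 14
- screw_d (a joint): turn of the screw with head_d, rad: 0 = open, finger swung away from the bed; grows clockwise seen from above; at 2.4 it stops with the finger square over the mould's rim. Stiff (0.1 N m), stays where it is left, so it may be turned in several strokes; starts at 0 to 0.3
- sanding_block: bystander: oak sanding block 110 x 60 x 35 mm, origin under its centre
- punch: bystander: steel nail punch about 120 mm long lying along its x
- hive_tool: bystander: flat steel hive tool about 200 x 35 mm lying along its x
Things that resemble listed ones, but are neither listed nor needed, are in the scene too. What is shaped like the key but blue is not meant.

How it is judged:
On the way, in this order (a step that is already met when the one before it is completed fails the run):
1. the top mould sits home in the bed of the jig (horizontal distance between mould_top and jig below 0.012 m and z of mould_top in the frame of jig between 0.016 and 0.026 m and angle between the x axis of mould_top and the x axis of jig, either way round below 0.13 rad and angle between mould_top's own z axis and vertical below 0.08 rad), for 0.2 s.
2. every clamp screw is turned home, the mould in the bed (all of step 1 and value of joint each of screw_a, screw_b, screw_c, screw_d above 2.2 rad), for 0.2 s.
At the end, for the whole second after the job is handed in: The top mould stands level in the bed (12 mm, 0.13 rad), every screw reads over 2.2 rad, each wax block rests on the mould's floor (origin under 60 mm above its underside), the key stands upright in the stand, flange down, the other moulds are within 20 mm of their start (all of step 2 and x of wax_a in the frame of mould_top between -0.066 and 0.066 m and y of wax_a in the frame of mould_top between -0.03 and 0.03 m and z of wax_a in the frame of mould_top between 0.012 and 0.06 m and linear speed of each of wax_a, wax_b, wax_c, key below 0.02 m/s and x of wax_b in the frame of mould_top between -0.066 and 0.066 m and y of wax_b in the frame of mould_top between -0.03 and 0.03 m and z of wax_b in the frame of mould_top between 0.012 and 0.06 m and x of wax_c in the frame of mould_top between -0.066 and 0.066 m and y of wax_c in the frame of mould_top between -0.03 and 0.03 m and z of wax_c in the frame of mould_top between 0.012 and 0.06 m and horizontal distance between key and stand below 0.02 m and z of key in the frame of stand below 0.013 m and angle between key's own z axis and vertical below 0.12 rad and distance of each of mould_low, mould_mid from where it was at the start of the episode below 0.02 m); the robot touches nothing.
It fails at once if a screw head or clamp finger is pushed by the gripper or arm itself instead of the key (contact force between any of the fingers, the arm and screw_a above 3 N or contact force between any of the fingers, the arm and screw_b above 3 N or contact force between any of the fingers, the arm and screw_c above 3 N or contact force between any of the fingers, the arm and screw_d above 3 N).
It fails at once if a bystander is moved more than 30 mm (distance of any of sanding_block, punch, hive_tool from where it was at the start of the episode above 0.03 m).
Of wax_a, wax_b, wax_c only 1 to 2 are there at a start; the rules pass over those that are not, and their reading is None.
At some moment in a run one of wax_a, wax_b, wax_c may be knocked a few centimetres aside while the robot is not near it.
It also fails if it takes over 210 s, if anything falls off the work surface, if the arm or the gripper's body presses on something with over 40 N, if the wrist force passes 120 N, or if a joint passes its speed limit or range.

### The arm

A 6-joint arm with a two-finger parallel gripper is mounted at the origin on the work surface. World frame = base frame: x ahead of the robot, y to its left, z up, the work surface at z = 0. Lengths are in m, angles in rad, forces in N, time in s.
With the tool pointing down it reaches from about 0.225 to 0.725 m from the base axis. Payload 3.1 kg.
Tool frame: the origin (TCP) lies at the very end of the fingers, on their centre line; the grasp point (between the pads) lies 19 mm behind it (manip.tcp_to_grasp is the distance from the TCP to the grasp point, in m); z points along the fingers, y is the line along which they close (so a half turn about z gives the same grasp; the last joint's range is limited). The gripper opens to 85 mm and grips with 20 to 120 N. Pads are 22 mm wide; open, the fingers measure 114 mm over their backs; the gripper's body (76 mm by 85 mm) begins 54 mm behind the grasp point. The pads swing forward as they close: fully open they stand 13 mm farther back than shut.
Start: joints at [-1.231, 0.048, 0.099, 1.622, 0, 1.443], TCP at [0.237, -0.469, 0.231] pointing down, gripper open.
Joint ranges: [-2.91, 2.91], [-0.99, 1.94], [-1.21, 1.42], [-2.12, 2.29], [-1.49, 1.47], [-3.14, 3.14]. Speed limits (rad/s): [2.79, 2.79, 3.14, 3.14, 3.14, 3.14].

### API

Orientations are given as a rotation vector (axis times angle).
In Python, from plant import manip, snapshot, camera_params gives the robot as it stands. The module is installed in compiled form; this text tells all that it offers. Calls block until the motion is done:
- manip.reach(position, orientation): joint-space move of the TCP to a pose.
- manip.line_to(position, attitude=None, max_speed=0.15, threshold=None): straight line of the TCP; attitude=None keeps the orientation; max_speed is the mean speed in m/s. With threshold (N) it stops when the force on the tool has changed by that much, and returns True; else False.
- manip.move_j(angles): joint-space move.
- manip.command_gripper(opening, grasp_force=None): opening from 0.0 (shut) to 1.0 (fully open); grasp_force is the grip in N (None keeps the last); returns when the fingers have stopped.
- manip.wait(seconds).
- manip.inverse_kinematics(position, orientation): joint angles nearest the present ones, or None.
- manip.sense(): the state.
- snapshot(name): name is "scene" or "side" or "wrist"; returns the picture (420x560x3 uint8, blue, green, red); there is no depth.
- camera_params(name): a dict with "K" (3x3 intrinsics, pixels), "rvec" (rotation vector, rad) and "tvec" (3), from world to camera coordinates, as OpenCV has them; the wrist camera has in their place "tool_from_camera" (4x4, takes a point from camera to tool coordinates, whose origin is the TCP and whose axes are the flange's). Camera axes: x right, y down, z forward; pixel columns grow to the right and rows downward; lengths in m; the calibration is good to about 2 mm. A picture is of the moment at which its call begins: read the wrist's pose just before it. camera_params takes no time and is no camera call.
A pose or a line that the arm cannot do raises manip.MotionError and nothing moves.
- manip.sign_off(): hands the job in; it is judged then, once.
The state is a dict: "time_s": time; "q": joint angles; "qvel": joint speeds; "effort": joint torques, N m; "tool_pos": TCP position; "orientation": TCP orientation; "contact_force": force on the tool from outside, world axes, zero at the start; "torque": the same for the moment, N m; "finger_gap": opening from 0.0 (shut) to 1.0 (fully open); "grasp_force": force on a finger pad.
Only numpy, scipy, OpenCV 4.12 (cv2) and the standard library are available. Lean on these libraries where they do the work, as an engineer would, in place of code of your own. Each camera call takes 0.05 s, during which the arm holds its last target. There are 200 camera calls.

## Working session

There is one attempt and no reset: what is moved stays moved. The work goes in short steps, each a Python script; the robot and the scene stay as the last script left them, time stands still between calls to the robot, and variables do not carry over. Pictures are saved under pics/ and viewed, at most 14 in all, crops included, and the job is handed in when it is done.

```bash
mkdir -p pics; cat > h.py <<'E'
import numpy as np, cv2
from plant import manip, snapshot, camera_params
from scipy.spatial.transform import Rotation as R
def rv(yaw):  # tool down, tool x at yaw (world), y closing = yaw-90
    return (R.from_euler('z',yaw)*R.from_euler('x',np.pi)).as_rotvec()
def cam(name):
    p=camera_params(name); K=np.array(p['K'])
    if name=='wrist':
        s=manip.sense(); T=np.eye(4);T[:3,:3]=R.from_rotvec(s['orientation']).as_matrix();T[:3,3]=s['tool_pos']
        C=np.linalg.inv(T@np.array(p['tool_from_camera'])); return K,C[:3,:3],C[:3,3]
    return K,R.from_rotvec(np.ravel(p['rvec'])).as_matrix(),np.ravel(p['tvec'])
def ray(c,uv,z):
    K,Rm,t=c; d=Rm.T@np.linalg.inv(K)@[uv[0],uv[1],1]; o=-Rm.T@t
    return o+d*(z-o[2])/d[2]
def proj(c,P):
    K,Rm,t=c; q=(K@(Rm@np.atleast_2d(P).T+t[:,None])).T; return q[:,:2]/q[:,2:]
E
python3 - <<'E'
from h import *
s=manip.sense();print(s['time_s'],s['tool_pos'],s['finger_gap'])
for n in ['scene','side']:
    im=snapshot(n);cv2.imwrite(f'pics/{n}0_raw.png',im);cv2.imwrite(f'pics/{n}0.png',cv2.resize(im,(800,600)))
    K,Rm,t=cam(n);print(n,K.tolist(),-Rm.T@t,Rm[2])
print(camera_params('wrist'))
E
```

```text
0.0 [ 0.23651985 -0.46801456  0.2301009 ] 0.998508611828946
scene [[384.6879480775989, 0.0, 281.40202020032183], [0.0, 384.6879480775989, 203.70688456915158], [0.0, 0.0, 1.0]] [ 0.92446834 -0.34957688  1.00032529] [-0.45072131  0.31345879 -0.83581929]
side [[410.05274567824154, 0.0, 278.9710291932315], [0.0, 410.05274567824154, 211.4334188592757], [0.0, 0.0, 1.0]] [0.11969836 0.89588646 0.6436671 ] [ 0.31038616 -0.80289338 -0.50894268]
{'K': array([[356.85606056,   0.        , 278.251116  ],
       [  0.        , 356.85606056, 209.4875229 ],
       [  0.        ,   0.        ,   1.        ]]), 'tool_from_camera': array([[-3.46398936e-04, -9.53365783e-01, -3.01817104e-01,
         7.68996217e-02],
       [ 9.99999900e-01, -2.45294839e-04, -3.72885410e-04,
        -1.02185334e-04],
       [ 2.81462013e-04, -3.01817203e-01,  9.53365773e-01,
        -1.41533852e-01],
       [ 0.00000000e+00,  0.00000000e+00,  0.00000000e+00,
         1.00000000e+00]])}
```

View pics/scene0.png

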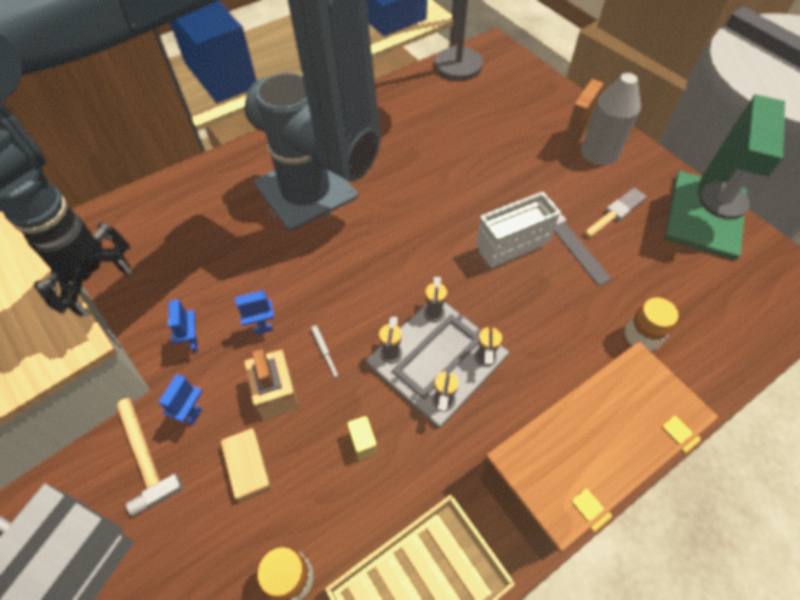

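View pics/side0.png

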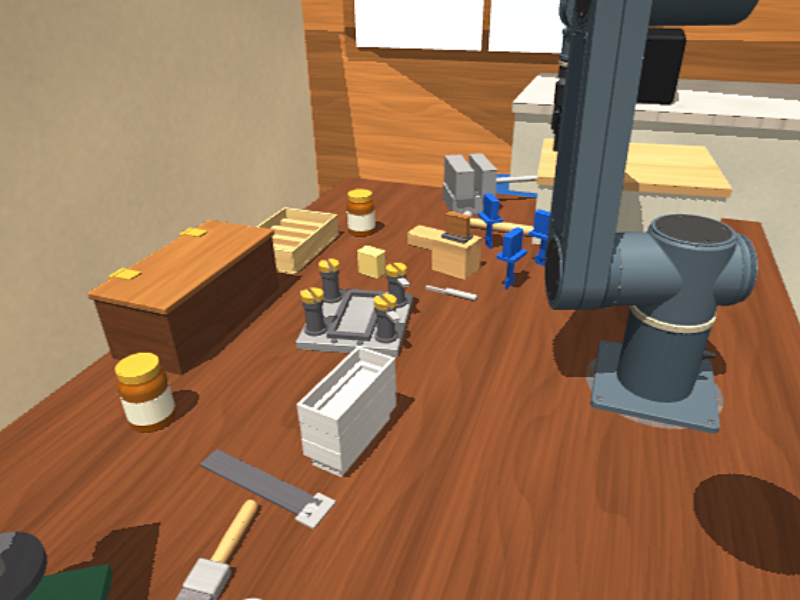

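The scene view shows the mould pile at (515,230), the jig at (438,352), the oak stand with its brown-handled key at (268,380), one wax block at (362,438) and the sanding block at (245,465). The punch is at (323,350), the hive tool at (580,250), and three blue key decoys are around (180–260,300–400). Next: rough positions and wrist views.

```bash
python3 - <<'E'
from h import *
c=cam('scene');d=cam('side')
for n,uv,uv2,z in [('pile top c',(517,215),(350,378),.119),('jig c',(438,355),(357,313),.02),('key handle top',(260,354),(457,215),.138),('stand top',(268,375),None,.08),('wax top c',(361,430),(371,253),.06),('punch',(325,350),None,0.005),('hive',(580,250),None,0.003),('sand',(243,455),None,.035),('headA',(390,335),(0,0),.103),('headB',(436,292),None,.103),('headC',(490,338),None,.103),('headD',(446,383),None,.103)]:
    a=ray(c,np.array(uv)*.7,z); b=ray(d,np.array(uv2)*.7,z) if uv2 else a
    print(n,a.round(3),b.round(3))
E
```

```text
pile top c [0.43  0.29  0.119] [0.43  0.293 0.119]
jig c [ 0.561 -0.01   0.02 ] [ 0.564 -0.02   0.02 ]
key handle top [ 0.426 -0.305  0.138] [ 0.439 -0.306  0.138]
stand top [ 0.439 -0.309  0.08 ] [ 0.439 -0.309  0.08 ]
wax top c [ 0.616 -0.223  0.06 ] [ 0.613 -0.21   0.06 ]
punch [ 0.416 -0.186  0.005] [ 0.416 -0.186  0.005]
hive [0.527 0.422 0.003] [0.527 0.422 0.003]
sand [ 0.527 -0.414  0.035] [ 0.527 -0.414  0.035]
headA [ 0.508 -0.087  0.103] [10.405 -7.188  0.103]
headB [0.48  0.04  0.103] [0.48  0.04  0.103]
headC [0.619 0.061 0.103] [0.619 0.061 0.103]
headD [ 0.644 -0.06   0.103] [ 0.644 -0.06   0.103]
```

```bash
cat >> h.py <<'E'
def look(name,tag,xyz,yaw):
    manip.reach(xyz,rv(yaw)); manip.wait(0.3)
    c=cam('wrist'); im=snapshot('wrist'); cv2.imwrite(f'pics/{tag}.png',im); np.savez(f'pics/{tag}.npz',K=c[0],R=c[1],t=c[2])
    return c,im
def load(tag):
    z=np.load(f'pics/{tag}.npz'); return (z['K'],z['R'],z['t']),cv2.imread(f'pics/{tag}.png')
E
python3 - <<'E'
from h import *
# find a yaw with joints comfortable at each view
for n,p in [('key',(.432,-.307,.30)),('wax',(.612,-.215,.26)),('jig',(.562,-.013,.32)),('pile',(.43,.29,.30))]:
    best=None
    az=np.arctan2(p[1],p[0])
    for yw in [az,az+np.pi]:
        q=manip.inverse_kinematics(p,rv(yw))
        print(n,round(yw,2),None if q is None else np.round(q,2))
E
python3 - <<'E'
from h import *
for n,p in [('key',(.432,-.307,.30)),('wax',(.612,-.215,.26)),('jig',(.562,-.013,.32)),('pile',(.43,.29,.30))]:
    az=np.arctan2(p[1],p[0])
    for yw in (az+np.pi,az):
        try: look('w',n,p,yw); print(n,'ok',yw,manip.sense()['q'].round(2),manip.sense()['time_s']); break
        except manip.MotionError as e: print(n,e)
a=cv2.imread('pics/key.png');b=cv2.imread('pics/wax.png')
cv2.imwrite('pics/m1.png',np.hstack([a[:, 80:480],b[:,80:480]]))
for n in('jig','pile'): cv2.imwrite(f'pics/{n}_big.png',cv2.resize(cv2.imread(f'pics/{n}.png'),(800,600),interpolation=cv2.INTER_CUBIC))
E
```

```text
key -0.62 [-0.74  0.09  0.28  1.76  0.    3.02]
key 2.52 [-0.74  0.09  0.28  1.76  0.   -0.13]
wax -0.34 [-0.44  0.4   0.57  1.74  0.    3.04]
wax 2.8 [-0.44  0.4   0.57  1.74  0.   -0.1 ]
jig -0.02 [-0.14  0.19  0.44  1.82  0.    3.02]
jig 3.12 [-0.14  0.19  0.44  1.82  0.   -0.12]
pile 0.59 [0.46 0.06 0.25 1.76 0.   3.01]
pile 3.73 [ 0.46  0.06  0.25  1.76  0.   -0.13]
key ok 2.523755972751525 [-0.75  0.09  0.28  1.76 -0.   -0.13] 1.85
wax ok 2.8037537750707884 [-0.44  0.4   0.57  1.74 -0.   -0.1 ] 3.0333
jig ok 3.1184651053888923 [-0.14  0.19  0.44  1.82 -0.   -0.12] 4.2583
pile ok 3.7349427997465114 [ 0.46  0.06  0.25  1.76 -0.   -0.13] 5.8583
```

View pics/m1.png

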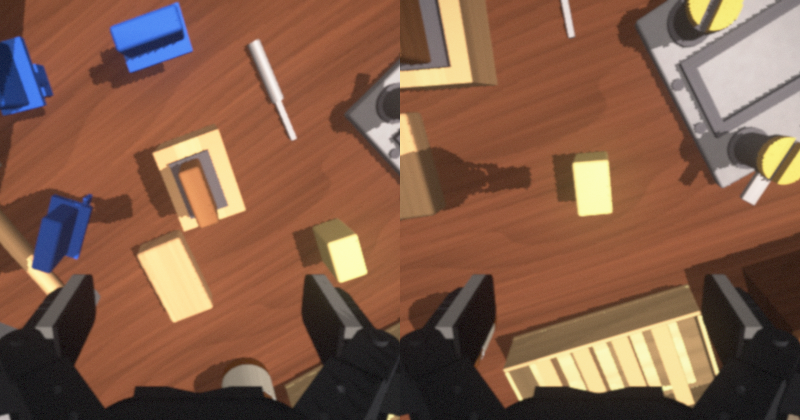

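View pics/jig_big.png

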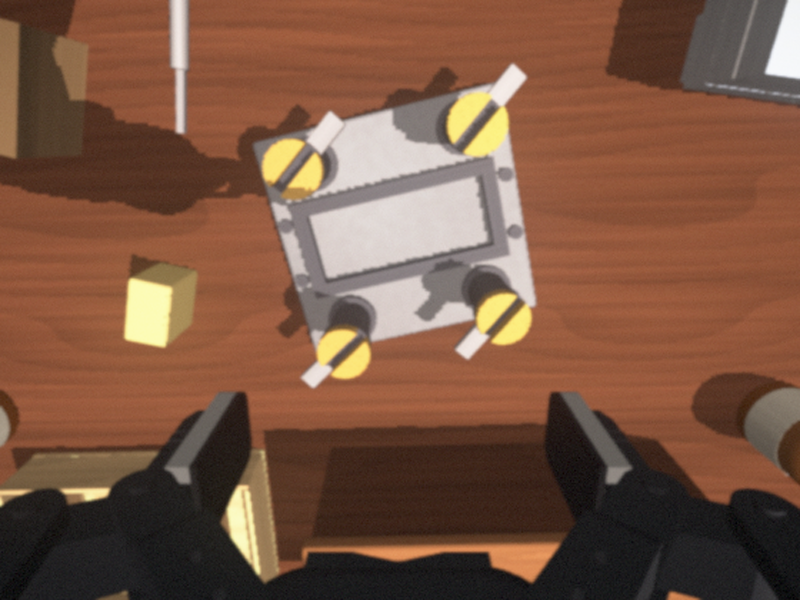

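View pics/pile_big.png

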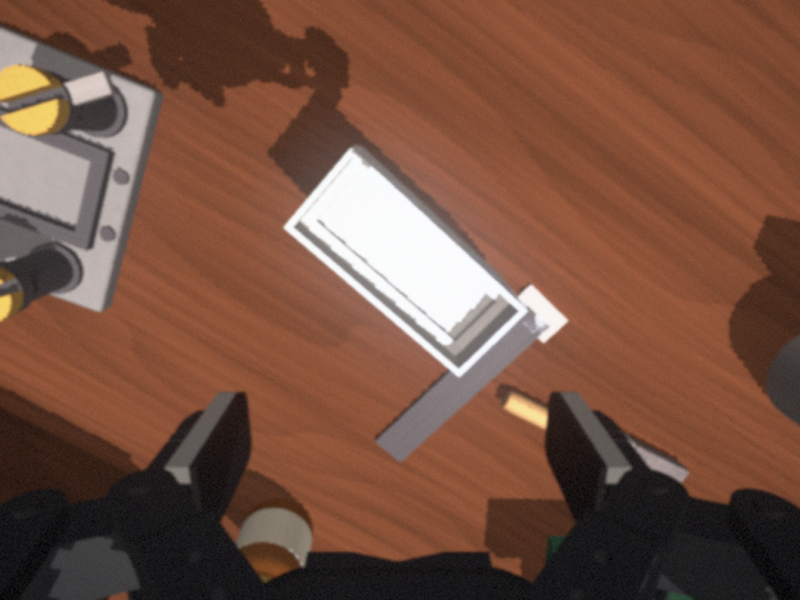

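The wrist views show the pile rim corners at (356,147), (527,311), (459,376) and (287,228). The jig's four brass heads are at (293,167), (478,124), (504,317) and (343,352). The wax block is alone at montage (592,185). The orange-brown key handle stands in the oak stand at montage (198,193), and its look-alikes are all blue. No second wax block is visible anywhere in these views.

```bash
python3 - <<'E'
from h import *
def rectfit(c,uvs,z,L,W):
    P=np.array([ray(c,u,z)[:2] for u in uvs]); e=np.linalg.norm(np.roll(P,-1,0)-P,axis=1)
    (x,y),_,_=cv2.minAreaRect(P.astype(np.float32))
    d=(P[1]-P[0])/1+(P[2]-P[3]); 
    print('  c',P.mean(0).round(4),'edges',e.round(4),'want',L,W,'yaw01',np.degrees(np.arctan2(d[1],d[0])).round(2))
    return P.mean(0)
s=.7
c,im=load('pile');print('pile');rectfit(c,np.array([(356,147),(527,311),(459,376),(287,228)])*s,.119,.156,.066)
c,im=load('jig');print('jig plate');rectfit(c,np.array([(254,144),(494,84),(536,303),(316,349)])*s,.02,.21,.196)
print('bed rails outer');rectfit(c,np.array([(290,206),(492,158),(508,252),(321,293)])*s,.03,.174,.084)
hsv=cv2.cvtColor(im,cv2.COLOR_BGR2HSV)
m=cv2.inRange(hsv,(20,120,120),(35,255,255))
H=[]
for u in [(293,167),(478,124),(504,317),(343,352)]:
    u=np.array(u)*s; mm=np.zeros_like(m); cv2.circle(mm,tuple(int(a) for a in u),26,255,-1)
    ys,xs=np.nonzero(m&mm); pts=np.stack([xs,ys],1)
    W=np.array([ray(c,p,.103)[:2] for p in pts]); (x,y),r=cv2.minEnclosingCircle(W.astype(np.float32)*1000)
    H.append((x/1000,y/1000)); print('head',round(x/1000,4),round(y/1000,4),'r',round(r,1))
H=np.array(H);print('mean',H.mean(0),'dirs',[np.degrees(np.arctan2(*(H[j]-H[i])[::-1])).round(2) for i,j in((0,1),(3,2),(0,3),(1,2))],[np.linalg.norm(H[j]-H[i]).round(4) for i,j in((0,1),(3,2),(0,3),(1,2))])
# slots (ends in 800px) and finger tips
for e in [((278,187),(309,152)),((460,150),(497,100)),((487,337),(522,300)),((328,370),(361,336))]:
    A=[ray(c,np.array(u)*s,.103)[:2] for u in e];d=A[1]-A[0];print('slot',np.degrees(np.arctan2(d[1],d[0])).round(1),np.linalg.norm(d).round(3))
for e in [(335,122),(516,75),(465,351),(312,380)]: print('tip',ray(c,np.array(e)*s,.087)[:2].round(4))
c,im=load('wax');hsv=cv2.cvtColor(im,cv2.COLOR_BGR2HSV);print('wax');rectfit(c,np.array([(254,156),(286,154),(291,213),(257,216)])[[1,2,3,0]],.06,.056,.036)
c,im=load('key');print('stand');rectfit(c,np.array([(153,152),(218,130),(245,210),(183,232)])[[1,2,3,0]]+[80,0],.08,.09,.07)
cr=im[120:240,220:340];cv2.imwrite('pics/keycrop.png',cv2.resize(cr,(600,600),interpolation=cv2.INTER_CUBIC))
E
```

```text
pile
  c [0.4295 0.2991] edges [0.1533 0.0648 0.1533 0.0668] want 0.156 0.066 yaw01 81.01
jig plate
  c [ 0.5578 -0.012 ] edges [0.2012 0.1904 0.207  0.1882] want 0.21 0.196 yaw01 101.44
bed rails outer
  c [ 0.5577 -0.0104] edges [0.1715 0.0801 0.1667 0.0794] want 0.174 0.084 yaw01 101.46
head 0.5024 -0.0846 r 20.0
head 0.477 0.0405 r 20.6
head 0.6142 0.0633 r 20.6
head 0.6399 -0.0577 r 19.9
mean [ 0.5583511  -0.00964352] dirs [np.float64(101.5), np.float64(101.99), np.float64(11.05), np.float64(9.44)] [np.float64(0.1276), np.float64(0.1237), np.float64(0.14), np.float64(0.1391)]
slot 134.3 0.032
slot 142.3 0.039
slot 138.9 0.038
slot 135.7 0.038
tip [ 0.4726 -0.0552]
tip [0.4458 0.0688]
tip [0.6468 0.0373]
tip [ 0.6691 -0.086 ]
wax
  c [ 0.6152 -0.2243] edges [0.0599 0.0346 0.0609 0.0308] want 0.056 0.036 yaw01 -16.06
stand
  c [ 0.4386 -0.3104] edges [0.0885 0.0708 0.0913 0.0689] want 0.09 0.07 yaw01 -16.23
```

View pics/keycrop.png

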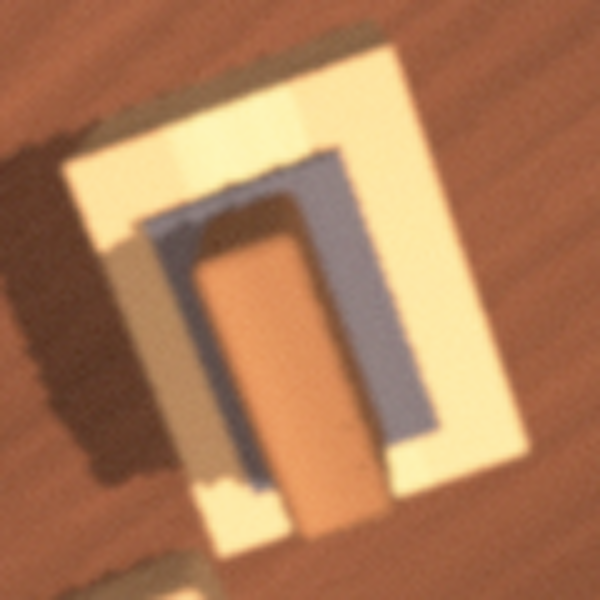

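```bash
python3 - <<'E'
from h import *
r=np.radians
P=np.array([.4295,.2991]);y=r(261)
manip.reach([*P,.20],rv(y)); print(manip.sense()['q'].round(2))
print(manip.line_to([*P,.089],threshold=8)); 
manip.command_gripper(0.6,60); s=manip.sense(); print(s['finger_gap'],s['grasp_force'],s['tool_pos'])
manip.line_to([*P,.22],max_speed=.1); s=manip.sense(); print(s['finger_gap'],s['grasp_force'],s['contact_force'])
J=np.array([.558,-.0105]); yj=r(281.5)
manip.reach([*J,.24],rv(yj)); manip.wait(.3)
c=cam('wrist'); im=snapshot('wrist');d=cam('scene');im2=snapshot('scene');im3=snapshot('side')
cv2.imwrite('pics/m2.png',np.vstack([np.hstack([cv2.resize(im,(400,300)),im3[150:300,150:350].repeat(2,0).repeat(2,1)]),np.hstack([im2[150:300,200:400].repeat(2,0).repeat(2,1),np.zeros((300,400,3),np.uint8)])]))
print(manip.sense()['time_s'])
E
```

```text
[ 0.48  0.04  0.03  1.56 -0.   -0.93]
False
0.7573764973780265 67.94177770614624 [0.4311408  0.29982217 0.09119404]
0.7588419385344095 67.08166122436523 [ 0.31565247  0.1471649  -2.18453534]
11.0333
```

View pics/m2.png

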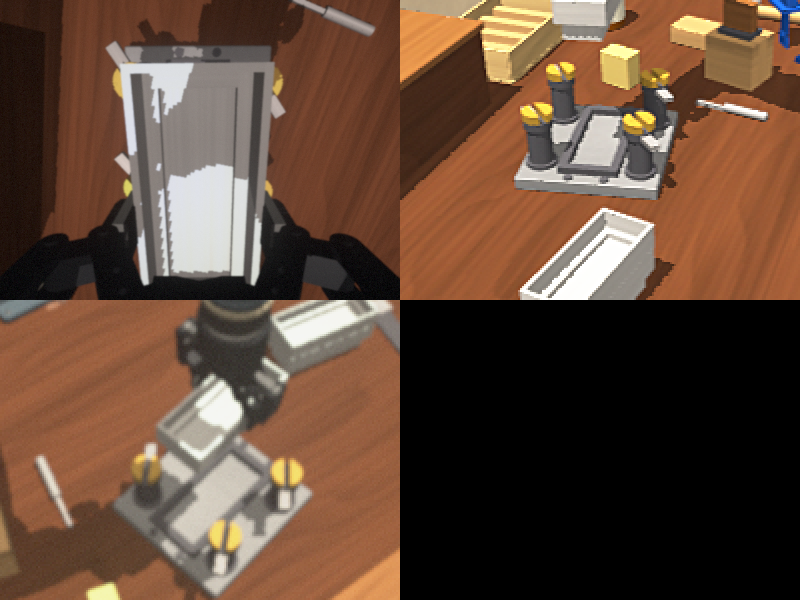

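The mould is held level above the bed. Its far rim corners are at about (122,63) and (274,63) in the upper-left quarter. I check its offset in the hand, then lower it.

```bash
python3 - <<'E'
from h import *
r=np.radians
J=np.array([.558,-.0105]); yj=r(281.5)
c=cam('wrist');s=manip.sense();zr=s['tool_pos'][2]+.028
u=np.array([np.cos(yj),np.sin(yj)]);v=np.array([-u[1],u[0]])
for p in [(122,63),(274,63),(145,285),(262,283)]:
    w=ray(c,np.array(p)*1.4,zr)[:2]-s['tool_pos'][:2]; print('along',(w@u).round(4),'lat',(w@v).round(4))
print(s['tool_pos'])
E
```

```text
along 0.0795 lat 0.0321
along 0.0795 lat -0.032
along -0.0386 lat 0.0299
along -0.0371 lat -0.0357
[ 0.55798387 -0.01006238  0.24007653]
```

```bash
python3 - <<'E'
from h import *
r=np.radians
J=np.array([.558,-.0105]); yj=r(281.5); J=J-.001*np.array([np.cos(yj),np.sin(yj)])
manip.line_to([*J,.065],max_speed=.1)
print(manip.line_to([*J,.044],max_speed=.03,threshold=6),manip.sense()['tool_pos'],manip.sense()['contact_force'])
im=snapshot('side');im2=snapshot('scene')
cv2.imwrite('pics/m3.png',np.hstack([cv2.resize(im[180:270,190:310],(400,300)),cv2.resize(im2[190:310,240:360],(400,300))]))
E
```

```text
True [ 0.55765492 -0.00955805  0.04716476] [-0.7557399  -0.13697033  4.27472911]
```

View pics/m3.png

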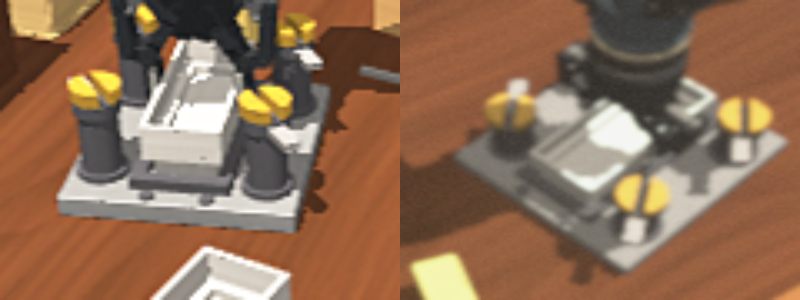

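The mould sits between the rails, contact came at the right height (TCP 0.047, so its underside is at 0.020), and it looks level. I release it, survey the heads and look at the wax again.

```bash
cat > survey.py <<'E'
from h import *
def heads(c,im,G,rad=.0165):
    """rectify the z=.103 plane round each guess; centre from yellow disc, slot angle from dark band"""
    out=[]
    for g in G:
        N=240;sc=.06/N  # 60mm window
        gx,gy=np.meshgrid((np.arange(N)-N/2)*sc,(np.arange(N)-N/2)*sc)
        P=np.stack([g[0]+gx.ravel(),g[1]+gy.ravel(),np.full(N*N,.103)],1)
        uv=proj(c,P).reshape(N,N,2).astype(np.float32)
        w=cv2.remap(im,uv[...,0],uv[...,1],cv2.INTER_CUBIC)
        h=cv2.cvtColor(w,cv2.COLOR_BGR2HSV); m=cv2.inRange(h,(18,110,110),(36,255,255))
        n,lab,st,_=cv2.connectedComponentsWithStats(m); keep=np.isin(lab,[i for i in range(1,n) if st[i,4]>800])
        ys,xs=np.nonzero(keep); 
        if len(xs)<3000: out.append(None);continue
        (cx,cy),rr=cv2.minEnclosingCircle(np.stack([xs,ys],1).astype(np.float32))
        Y,X=np.mgrid[:N,:N]; d=np.hypot(X-cx,Y-cy)*sc
        dark=(d<rad)&~keep; ys,xs=np.nonzero(dark)
        q=np.stack([xs-cx,ys-cy],1); ev,V=np.linalg.eigh(np.cov(q.T)); a=np.degrees(np.arctan2(V[1,1],V[0,1]))%180
        out.append((g[0]+(cx-N/2)*sc,g[1]+(cy-N/2)*sc,rr*sc*1000,a)); 
    return out
E
python3 - <<'E'
from h import *
from survey import heads
r=np.radians
s=manip.sense()['tool_pos']
manip.command_gripper(1.0); print('gap',manip.sense()['finger_gap'])
manip.line_to([s[0],s[1],.24],max_speed=.12)
G=np.array([(.5024,-.0846),(.477,.0405),(.6142,.0633),(.6399,-.0577)])
for i,(yw,xy,z) in enumerate([(281.5,(.558,-.0105),.25),(179,(.56,-.01),.25),(101.5,(.558,-.0105),.25)]):
    c,im=look('w',f'hd{i}',[*xy,z],r(yw))
    for o in heads(c,im,G): print(None if o is None else np.round(o,4))
    print()
c,im=look('w','wax2',(.60,-.215,.22),2.80)
print(manip.sense()['time_s'])
hsv=cv2.cvtColor(im,cv2.COLOR_BGR2HSV); print(hsv[185,260:300:6].tolist())
a=cv2.imread('pics/hd1.png')
cv2.imwrite('pics/m4.png',np.hstack([cv2.resize(a,(400,300)),cv2.resize(im,(400,300))]))
E
```

```text
gap 0.9999623126440417
[ 5.036000e-01 -8.480000e-02  2.090010e+01  1.386254e+02]
[4.775000e-01 4.020000e-02 2.095010e+01 1.388394e+02]
[6.149000e-01 6.260000e-02 2.152890e+01 1.401685e+02]
[ 6.396000e-01 -5.830000e-02  2.105550e+01  1.339001e+02]

[ 5.025000e-01 -8.410000e-02  2.121120e+01  1.422414e+02]
[4.768000e-01 4.080000e-02 2.105060e+01 1.390315e+02]
[6.138000e-01 6.280000e-02 2.138890e+01 1.399894e+02]
[ 6.384000e-01 -5.700000e-02  2.153990e+01  1.334518e+02]

[ 5.040000e-01 -8.220000e-02  2.222270e+01  1.393177e+02]
[4.775000e-01 4.140000e-02 2.113030e+01 1.389111e+02]
[6.143000e-01 6.360000e-02 2.089740e+01 1.399703e+02]
[ 6.387000e-01 -5.540000e-02  2.224950e+01  1.337072e+02]

21.4
[[28, 96, 233], [29, 94, 234], [29, 90, 234], [30, 87, 235], [30, 87, 235], [27, 99, 229], [10, 137, 117]]
```

View pics/m4.png

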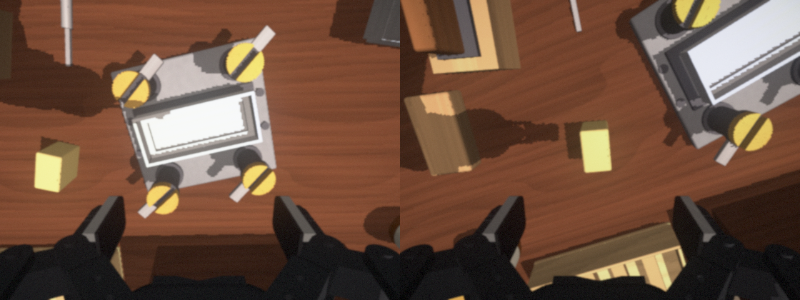

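The mould is seated squarely in the bed, and the single wax block is still at about (595,147) in the right half. Next: fit its top face, grip it across its 56 mm length and place it in the mould.

```bash
cat > wax.py <<'E'
from h import *
def waxfit(c,im,g):
    N=400;sc=.1/N
    gx,gy=np.meshgrid((np.arange(N)-N/2)*sc,(np.arange(N)-N/2)*sc)
    uv=proj(c,np.stack([g[0]+gx.ravel(),g[1]+gy.ravel(),np.full(N*N,.06)],1)).reshape(N,N,2).astype(np.float32)
    w=cv2.remap(im,uv[...,0],uv[...,1],cv2.INTER_LINEAR); h=cv2.cvtColor(w,cv2.COLOR_BGR2HSV)
    m=cv2.inRange(h,(22,50,205),(36,255,255)); n,lab,st,_=cv2.connectedComponentsWithStats(m); i=1+st[1:,4].argmax()
    ys,xs=np.nonzero(lab==i); (cx,cy),(a,b),t=cv2.minAreaRect(np.stack([xs,ys],1).astype(np.float32))
    if a<b: a,b,t=b,a,t+90
    return g[0]+(cx-N/2)*sc,g[1]+(cy-N/2)*sc,a*sc,b*sc,t
E
python3 - <<'E'
from h import *
from wax import waxfit
for t in('wax','wax2'): print(np.round(waxfit(*load(t),(.615,-.222)),4))
E
```

```text
[ 6.17800e-01 -2.24600e-01  5.51000e-02  3.50000e-02  1.65556e+02]
[ 6.1770e-01 -2.2450e-01  5.3800e-02  3.3800e-02  1.6575e+02]
```

```bash
python3 - <<'E'
from h import *
r=np.radians
W=np.array([.6177,-.2245])
manip.reach([*W,.15],rv(r(255.7))); print(manip.line_to([*W,.026],max_speed=.1,threshold=8))
manip.command_gripper(.4,40); s=manip.sense(); print(s['finger_gap'],s['grasp_force'],s['tool_pos'])
z0=s['tool_pos'][2]
manip.line_to([*W,.22],max_speed=.12); print(manip.sense()['finger_gap'],manip.sense()['contact_force'])
M=[.5577,-.0097]
manip.reach([*M,.22],rv(r(191.5))); manip.line_to([*M,.12],max_speed=.1)
print(manip.line_to([*M,.068],max_speed=.03,threshold=5)); s=manip.sense(); print(z0, s['tool_pos'],s['contact_force'],'floor z est',s['tool_pos'][2]-z0,s['time_s'])
E
```

```text
False
0.6469200867248112 44.10658121109009 [ 0.61839295 -0.22485021  0.02697765]
0.6469583855293467 [ 0.07511068 -0.68413974 -1.45398732]
True
0.026977652737946896 [ 0.55775398 -0.00965512  0.07096322] [0.73107336 1.12471644 5.25137785] floor z est 0.04398557156593901 30.3333
```

```bash
cat > keyfit.py <<'E'
from h import *
def keyfit(c,im,g,z=.138,lo=(5,120,140),hi=(16,255,255)):
    N=400;sc=.12/N
    gx,gy=np.meshgrid((np.arange(N)-N/2)*sc,(np.arange(N)-N/2)*sc)
    uv=proj(c,np.stack([g[0]+gx.ravel(),g[1]+gy.ravel(),np.full(N*N,z)],1)).reshape(N,N,2).astype(np.float32)
    w=cv2.remap(im,uv[...,0],uv[...,1],cv2.INTER_LINEAR); h=cv2.cvtColor(w,cv2.COLOR_BGR2HSV)
    m=cv2.inRange(h,lo,hi); m=cv2.morphologyEx(m,cv2.MORPH_OPEN,np.ones((15,15))); n,lab,st,_=cv2.connectedComponentsWithStats(m); i=1+st[1:,4].argmax()
    ys,xs=np.nonzero(lab==i); (cx,cy),(a,b),t=cv2.minAreaRect(np.stack([xs,ys],1).astype(np.float32))
    if a<b: a,b,t=b,a,t+90
    return (g[0]+(cx-N/2)*sc,g[1]+(cy-N/2)*sc,a*sc,b*sc,t),np.hstack([w,cv2.cvtColor(m,cv2.COLOR_GRAY2BGR)])
E
python3 - <<'E'
from h import *
from keyfit import keyfit
r=np.radians
s=manip.sense()['tool_pos']
manip.command_gripper(1.0); manip.line_to([s[0],s[1],.25],max_speed=.12); manip.wait(.1)
cv2.imwrite('pics/j5.png',snapshot('side'))
g=(.432,-.307);V=[]
for i,yw in enumerate([138,228,48]):
    c,im=look('w',f'k{i}',[*g,.26],r(yw)); f,v=keyfit(c,im,g); print(np.round(f,4)); V.append(v)
print(manip.sense()['time_s'])
cv2.imwrite('pics/m5.png',cv2.resize(np.vstack([np.hstack(V[:2]),np.hstack([V[2],cv2.resize(cv2.imread('pics/j5.png')[150:300,150:350],(800,400))])]),(800,400)))
E
```

```text
[ 0.4318 -0.3072  0.1197  0.1197 90.    ]
[ 0.4318 -0.3072  0.1197  0.1197 90.    ]
[ 0.4318 -0.3072  0.1197  0.1197 90.    ]
38.875
```

View pics/m5.png

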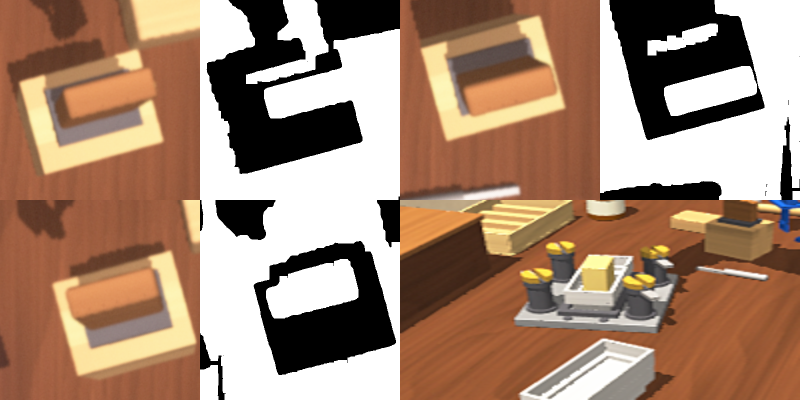

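The wax stands upright in the mould. The key handle separates cleanly from the background, so I tighten the mask.

```bash
python3 - <<'E'
from h import *
import keyfit as k
g=(.432,-.307);V=[]
for i in range(3):
    c,im=load(f'k{i}')
    for lo in (165,180,190):
        try:
            f,v=k.keyfit(c,im,g,lo=(4,90,lo),hi=(14,255,255)); print(i,lo,np.round(f,4))
        except Exception as e: print(i,lo,'none')
    V.append(v)
    h=cv2.cvtColor(v[:,:400],cv2.COLOR_BGR2HSV); print(h[200,200:260:20].tolist())
E
```

```text
0 165 [ 4.392000e-01 -3.113000e-01  5.630000e-02  2.040000e-02  1.640546e+02]
0 180 [ 4.385000e-01 -3.118000e-01  5.480000e-02  1.920000e-02  1.657685e+02]
0 190 [ 4.384000e-01 -3.118000e-01  5.390000e-02  1.830000e-02  1.647449e+02]
[[12, 149, 224], [12, 150, 223], [12, 152, 221]]
1 165 [ 4.381000e-01 -3.125000e-01  5.430000e-02  1.810000e-02  1.652032e+02]
1 180 [ 4.383000e-01 -3.124000e-01  5.410000e-02  1.770000e-02  1.652917e+02]
1 190 [ 4.386000e-01 -3.123000e-01  5.360000e-02  1.750000e-02  1.651243e+02]
[[13, 149, 226], [12, 151, 224], [12, 150, 221]]
2 165 [ 4.388000e-01 -3.137000e-01  5.460000e-02  2.380000e-02  1.650686e+02]
2 180 [ 4.390000e-01 -3.123000e-01  5.430000e-02  2.020000e-02  1.650049e+02]
2 190 [ 4.389000e-01 -3.115000e-01  5.370000e-02  1.820000e-02  1.654655e+02]
[[12, 148, 224], [12, 150, 223], [12, 150, 222]]
```

```bash
cat > turn.py <<'E'
from h import *
r=np.radians
HEADS=dict(A=(.5032,-.0838,139),B=(.4773,.0407,139),C=(.6143,.0630,140),D=(.6390,-.0575,133.7))
KZ=float(open('kz').read()) if __import__('os').path.exists('kz') else .093   # TCP height over key origin
def above(n,dyaw=0):
    x,y,a=HEADS[n]; manip.reach([x,y,.145+KZ],rv(r(a+dyaw)))
def insert(n,dx=0,dy=0,dyaw=0):
    x,y,a=HEADS[n]; p=np.array([x+dx,y+dy])
    manip.line_to([*p,.110+KZ],attitude=rv(r(a+dyaw)),max_speed=.1)
    hit=manip.line_to([*p,.0925+KZ],max_speed=.03,threshold=5)
    s=manip.sense(); d=s['tool_pos'][2]-KZ; print(n,'hit',hit,'key z',round(d,4),'F',s['contact_force'].round(1)); return d
E
python3 - <<'E'
from h import *
r=np.radians
k=[.4386,-.312]
manip.reach([*k,.19],rv(r(165))); print(manip.sense()['q'].round(2))
print(manip.line_to([*k,.098],max_speed=.08,threshold=8)); manip.command_gripper(.0,110); s=manip.sense(); print(s['finger_gap'],s['grasp_force'],s['tool_pos'])
kz=s['tool_pos'][2]-.005; open('kz','w').write(str(kz)); print(kz)
manip.line_to([*k,.26],max_speed=.1); print(manip.sense()['contact_force'],manip.sense()['finger_gap'])
from turn import *
above('A'); manip.wait(.2)
print(manip.sense()['q'].round(2),manip.sense()['time_s'])
a=snapshot('side');b=snapshot('scene');c=snapshot('wrist')
z=np.hstack([cv2.resize(a[130:250,220:340],(400,400),interpolation=2),cv2.resize(b[140:260,220:340],(400,400),interpolation=2)])
cv2.imwrite('pics/m6.png',z)
E
```

```text
[-0.74  0.08  0.05  1.54 -0.   -0.48]
False
0.2222567138109088 107.4202823638916 [ 0.43878022 -0.31214904  0.09830146]
0.09330146024969978
[ 0.00427165 -0.51656012 -3.39383902] 0.2157792461793968
[-0.3   0.01  0.08  1.63 -0.    0.42] 45.475
```

View pics/m6.png

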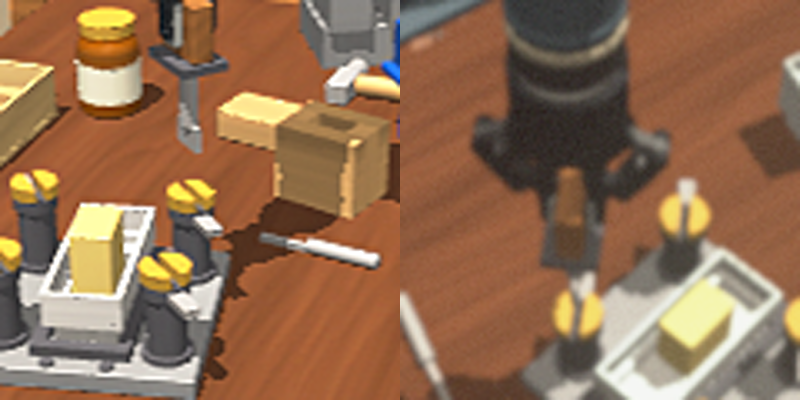

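The key hangs upright with its tip over head A in both views, at (190,145) above the head at (190,190) in the left half. I insert it.

```bash
cat >> turn.py <<'E'
def turn(n,dx=0,dy=0,end=0,step=12):
    x,y,a=HEADS[n]; s=manip.sense(); z=s['tool_pos'][2]; yaw=a; t0=s['torque'][2]; log=[]
    while yaw>end:
        yaw=max(end,yaw-(step if yaw>25 else 4)); manip.reach([x+dx,y+dy,.0925+KZ],rv(r(yaw)))
        s=manip.sense(); log.append((int(yaw),round(s['torque'][2]-t0,2)))
        f=s['contact_force']
        if abs(s['torque'][2]-t0)>.9 or np.linalg.norm(f[:2])>25: break
    print(n,log,f.round(1),s['time_s']); return yaw
E
python3 - <<'E'
from turn import *
d=insert('A')
if d<.096: turn('A',end=8)
manip.wait(.1); cv2.imwrite('pics/a.png',snapshot('side')); cv2.imwrite('pics/a2.png',snapshot('scene'))
E
```

```text
A hit False key z 0.0925 F [ 0.4 -0.1 -2. ]
A [(127, np.float64(-0.01)), (115, np.float64(0.0)), (103, np.float64(-0.09)), (91, np.float64(-0.03)), (79, np.float64(-0.06)), (67, np.float64(0.02)), (55, np.float64(0.05)), (43, np.float64(-0.02)), (31, np.float64(0.01)), (19, np.float64(0.01)), (15, np.float64(0.02)), (11, np.float64(-0.03)), (8, np.float64(0.03))] [ 4.2 -4.3 -2.3] 50.775
```

```bash
python3 - <<'E'
from turn import *
x,y,a=HEADS['A']
for yaw in (5,2,-1,-4):
    manip.reach([x,y,.0925+KZ],rv(r(yaw))); manip.wait(.1); s=manip.sense(); print(yaw,s['torque'].round(2),s['contact_force'].round(1),s['q'][5].round(2))
    if abs(s['torque'][2])>.6: break
a=snapshot('side');b=snapshot('scene')
z=np.hstack([cv2.resize(a[170:270,200:300],(400,400),interpolation=2),cv2.resize(b[190:290,240:340],(400,400),interpolation=2)])
cv2.imwrite('pics/m7.png',z)
E
```

```text
5 [-1.14 -1.14  0.03] [ 3.7 -3.5 -2.4] 2.75
2 [-1.19 -1.16  0.52] [ 2.8 -4.  -2.6] 2.81
-1 [-1.36 -1.17  1.49] [ 4.7 -4.4 -2.5] 2.85
```

View pics/m7.png

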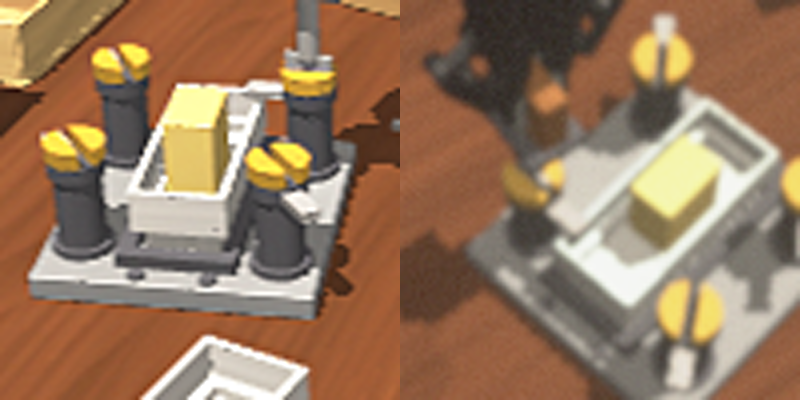

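Screw A is home: its finger is square over the rim and the torque rose at the stop. The rest follow the same procedure.

```bash
cat >> turn.py <<'E'
def finish(n):
    x,y,a=HEADS[n]; yaw=20
    while yaw>-6:
        yaw-=3; manip.reach([x,y,.0925+KZ],rv(r(yaw))); manip.wait(.1); t=manip.sense()['torque'][2]
        if t>1.0: break
    print(n,'end yaw',yaw,'tz',round(t,2)); leave(n,yaw)
def leave(n,yaw):
    x,y,a=HEADS[n]; manip.reach([x,y,.0925+KZ],rv(r(yaw+7))); manip.line_to([x,y,.145+KZ],max_speed=.1)
E
python3 - <<'E'
from turn import *
leave('A',-1)
for n in 'BCD':
    above(n)
    if insert(n)>.096: print('blocked');break
    turn(n,end=20); finish(n)
print(manip.sense()['time_s'],manip.sense()['finger_gap'])
E
```

```text
B hit False key z 0.0925 F [ 0.3  0.  -2.1]
B [(127, np.float64(-0.01)), (115, np.float64(-0.0)), (103, np.float64(-0.02)), (91, np.float64(-0.05)), (79, np.float64(-0.03)), (67, np.float64(-0.02)), (55, np.float64(-0.08)), (43, np.float64(-0.04)), (31, np.float64(0.02)), (20, np.float64(-0.01))] [-1.8  0.3 -2.3] 59.2417
B end yaw -1 tz 1.67
C hit False key z 0.0925 F [-0.2  0.  -1.9]
C [(128, np.float64(0.06)), (116, np.float64(0.11)), (104, np.float64(0.03)), (92, np.float64(0.03)), (80, np.float64(0.0)), (68, np.float64(0.08)), (56, np.float64(0.06)), (44, np.float64(0.02)), (32, np.float64(0.01)), (20, np.float64(0.05))] [ 0.2 -1.2 -2.8] 68.9917
C end yaw -7 tz -22.38
D hit False key z 0.0924 F [-0.2  0.1 -2. ]
D [(121, np.float64(0.07)), (109, np.float64(0.04)), (97, np.float64(0.04)), (85, np.float64(0.02)), (73, np.float64(-0.0)), (61, np.float64(0.04)), (49, np.float64(0.01)), (37, np.float64(-0.01)), (25, np.float64(0.01)), (20, np.float64(-0.04))] [ 0.1 -0.3 -2. ] 89.2167
D end yaw -7 tz -0.03
93.2917 0.21249914270349127
```

The joint 6 wrap on C disturbed something, so I look at the key and heads.

```bash
python3 - <<'E'
from turn import *
s=manip.sense();print(s['q'].round(2),s['contact_force'].round(1),s['finger_gap'],s['grasp_force'])
manip.line_to([*s['tool_pos'][:2],.30],max_speed=.15)
a=snapshot('side');b=snapshot('scene')
z=np.hstack([cv2.resize(a[100:270,170:340],(400,400),interpolation=2),cv2.resize(b[140:310,230:400],(400,400),interpolation=2)])
cv2.imwrite('pics/m8.png',z)
E
```

```text
[-0.19  0.37  0.49  1.69 -0.    2.95] [ 0.4 -0.1 -2.7] 0.21249914270349127 145.39621353149414
```

View pics/m8.png

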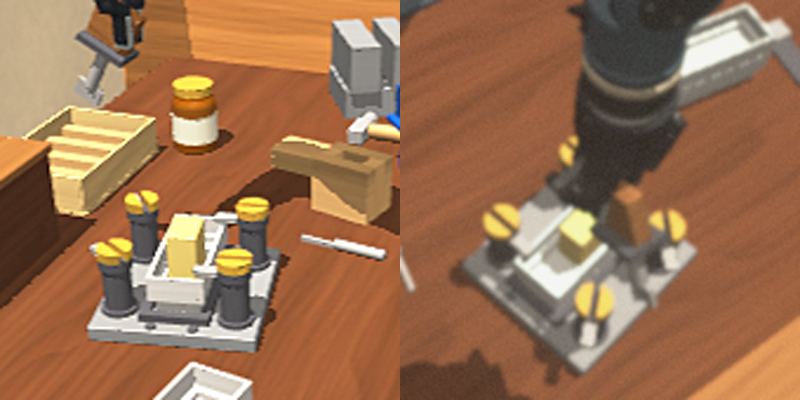

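The key has tilted in the grip: in the side crop the blade end is at (90,97) and the flange at (107,45). A and B are home, C and D are still open, and the mould and wax are fine. I estimate the tilt from these points.

```bash
cat > tilt.py <<'E'
from turn import *
from scipy.optimize import least_squares
def keypts(p,al,sx=0,sz=0,T=None):
    """key points (key frame) -> world, key turned by al about tool y through the grasp point"""
    P,Q=T; k=np.atleast_2d(p)*[1,-1,-1]+[0,0,KZ]     # key frame -> tool frame when upright
    k=k-[0,0,-.019]; k=k@R.from_euler('y',al).as_matrix().T+[sx,0,sz-.019]
    return k@Q.as_matrix().T+P
E
python3 - <<'E'
from tilt import *
s=manip.sense();T=(s['tool_pos'],R.from_rotvec(s['orientation']));print(T[0],T[1].as_matrix().round(2).tolist())
k=400/170
obs=[('side',[0,0,0],(90/k+170,97/k+100)),('side',[0,0,.079],(107/k+170,45/k+100)),('scene',[0,0,0],(252/k+230,295/k+140)),('scene',[0,0,.079],(233/k+230,243/k+140))]
C={n:cam(n) for n in('side','scene')}
def res(v): return np.ravel([proj(C[n],keypts(p,*v,T=T))[0]-u for n,p,u in obs]+[[v[1]*300,v[2]*300]])
for a0 in(-.5,.5):
    o=least_squares(res,[a0,0,0]);print(np.degrees(o.x[0]),o.x[1:],o.cost,o.fun.round(1))
E
```

```text
[ 0.63836891 -0.05733667  0.29773632] [[1.0, 0.0, -0.0], [0.0, -1.0, 0.0], [-0.0, -0.0, -1.0]]
30.81906720195049 [ 0.01306021 -0.00417314] 30.525087147286428 [-3.2  1.1 -0.1  1.3 -2.1  2.  -2.5 -4.1  3.9 -1.3]
30.819048058845215 [ 0.01306022 -0.00417315] 30.525087147405646 [-3.2  1.1 -0.1  1.3 -2.1  2.  -2.5 -4.1  3.9 -1.3]
```

```bash
cat > obs.py <<'E'
from tilt import *
c=cam('side'); yw=np.arctan2(c[1][0][1],c[1][0][0]); p=[.36,.25,.38]
s=manip.sense(); manip.reach([*s['tool_pos'][:2],.38],s['orientation'])
import pickle; D=[];pan=[]
for k in (0,1):
    y=(yw+k*np.pi); 
    manip.reach(p,rv(y)); manip.wait(.5); s=manip.sense(); im=snapshot('side')
    T=(s['tool_pos'],s['orientation']); u=proj(c,[T[0]-[0,0,.03]])[0].astype(int); x0,y0=u[0]-66,u[1]-40
    pan.append(cv2.resize(im[y0:y0+100,x0:x0+133],(400,300),interpolation=cv2.INTER_CUBIC)); D.append((T,x0,y0))
w=snapshot('wrist');pan.append(cv2.resize(w,(400,300),interpolation=cv2.INTER_AREA)); np.save('pics/w.npy',w)
pan.append(cv2.resize(w[100:310,140:420],(400,300)))
pickle.dump(D,open('obs.pkl','wb')); print(yw,D,s['q'].round(2))
cv2.imwrite('pics/m9.png',np.vstack([np.hstack(pan[:2]),np.hstack(pan[2:])]))
E
python3 obs.py
```

```text
-2.782158539875517 [((array([0.36006278, 0.2500005 , 0.38002298]), array([-5.61340994e-01,  3.09099586e+00,  8.55118984e-05])), np.int64(216), np.int64(117)), ((array([0.35999804, 0.24999782, 0.38001383]), array([3.09098846e+00, 5.61583902e-01, 5.39444600e-05])), np.int64(216), np.int64(117))] [ 0.45 -0.08  0.28  1.93 -0.   -3.05]
```

View pics/m9.png

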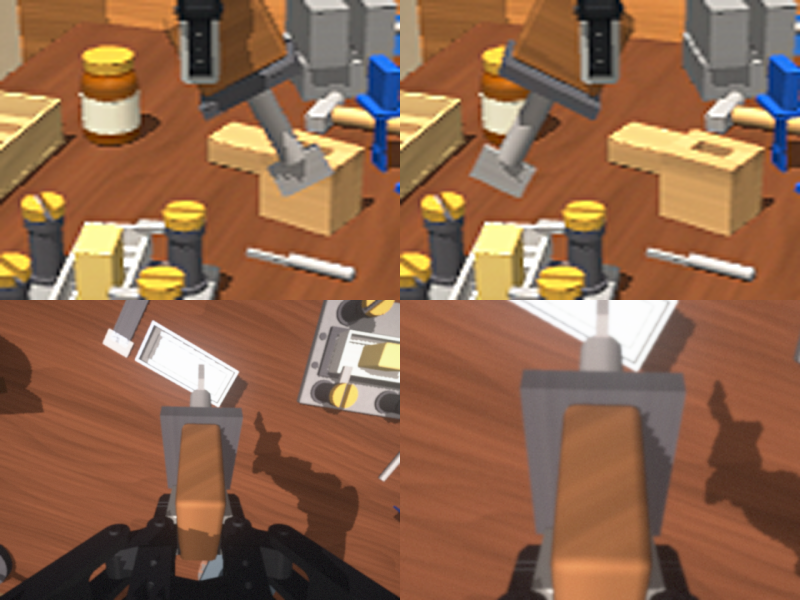

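The side pair (panels 1 and 2) shows the blade's lower edge at (278,195)–(332,178) and, half a turn later, (472,178)–(527,195), so the tilt is clear. I fit it.

```bash
python3 - <<'E'
from tilt import *
import pickle
D=pickle.load(open('obs.pkl','rb'));c=cam('side');co=-c[1].T@c[2]
Ts=[(d[0][0],R.from_rotvec(d[0][1])) for d in D]
# panel pixels: blade lower corners, flange lower near corners
ob=[[(278,195),(332,178),(205,117),(300,76)],[(72,178),(127,195),(105,76),(200,117)]]
def pred(v,i):
    al,sx,sz,bx,by=v; T=Ts[i]
    sy=1 if np.dot(keypts([0,.02,.07],al,sx,sz,T)[0]-keypts([0,-.02,.07],al,sx,sz,T)[0],co-T[0])>0 else -1
    P=[[-.017,sy*.0025,0],[.017,sy*.0025,0],[-.031,sy*.021,.075],[.031,sy*.021,.075]]
    u=(proj(c,keypts(P,al,sx,sz,T))-[D[i][1],D[i][2]])*3+[bx,by]
    # order left/right
    return np.vstack([u[:2][u[:2,0].argsort()],u[2:][u[2:,0].argsort()]])
f=lambda v:np.concatenate([(pred(v,i)-ob[i]).ravel() for i in(0,1)])
for a0 in(.5,-.5):
    o=least_squares(f,[a0,0,0,0,0]);print(np.degrees(o.x[0]),o.x[1:].round(4),o.cost);print(o.fun.round(0).reshape(-1,2).tolist())
E
```

```text
26.49530240535506 [ 1.2900e-02 -3.0000e-03  1.5540e+00 -8.3874e+00] 45.07168278599413
[[1.0, 1.0], [-3.0, -4.0], [0.0, 2.0], [1.0, -3.0], [4.0, -1.0], [-0.0, 3.0], [-3.0, 0.0], [-1.0, 2.0]]
26.49530238820851 [ 1.2900e-02 -3.0000e-03  1.5540e+00 -8.3874e+00] 45.071682785993744
[[1.0, 1.0], [-3.0, -4.0], [0.0, 2.0], [1.0, -3.0], [4.0, -1.0], [-0.0, 3.0], [-3.0, 0.0], [-1.0, 2.0]]
```

```bash
cat > restand.py <<'E'
from tilt import *
AL,SX,SZ=np.radians(26.5),.0129,-.003
F=np.diag([1,-1,-1.]);Ry=R.from_euler('y',AL).as_matrix()
def toolpose(K,psi):
    Q=R.from_euler('z',psi).as_matrix()@(Ry@F).T
    kt=Ry@np.array([0,0,KZ+.019])+[SX,0,SZ-.019]
    return np.array(K)-Q@kt, R.from_matrix(Q).as_rotvec()
E
python3 - <<'E'
from restand import *
K=[.4386,-.3115]
for psi in (165,-15):
    ok=[manip.inverse_kinematics(*toolpose([*K,z],r(psi))) for z in (.13,.07,.008)]
    print(psi,[None if q is None else np.round(q,2).tolist() for q in ok], toolpose([*K,.008],r(psi)))
E
```

```text
165 [[-0.87, -0.33, -0.32, 1.19, 0.26, -0.56], [-0.87, -0.32, -0.44, 1.07, 0.26, -0.56], [-0.87, -0.3, -0.55, 0.94, 0.26, -0.56]] (array([ 0.45923315, -0.31702863,  0.10636886]), array([ 0.35005063,  2.65889848, -0.08242598]))
-15 [[-0.66, 0.52, 0.58, 2.06, -0.17, 2.78], [-0.66, 0.51, 0.45, 1.94, -0.17, 2.78], [-0.66, 0.53, 0.35, 1.82, -0.17, 2.78]] (array([ 0.41796685, -0.30597137,  0.10636886]), array([-2.97538077,  0.39171631,  0.70060917]))
```

```bash
python3 - <<'E'
from restand import *
K=[.4386,-.3115];psi=r(165)
manip.reach([.42,-.2,.36],rv(psi)); 
manip.reach(*toolpose([*K,.13],psi))
P,o=toolpose([*K,.009],psi)
hit=manip.line_to(P,max_speed=.05,threshold=5); s=manip.sense(); print(hit,'short by',(s['tool_pos']-P).round(4),s['contact_force'].round(1),s['time_s'])
cv2.imwrite('pics/r_side.png',snapshot('side'))
E
```

```text
False short by [ 0.0001 -0.0002  0.0003] [-0.9  1.4 -2.9] 106.2417
```

The key slid into the opening without contact. I lower it to touch, release, back off and measure it.

```bash
python3 - <<'E'
from restand import *
import keyfit as k
K=[.4386,-.3115];psi=r(165)
P,o=toolpose([*K,.001],psi)
hit=manip.line_to(P,max_speed=.02,threshold=4); s=manip.sense(); print(hit,'key z',(.001+(s['tool_pos']-P)[2]).round(4),s['contact_force'].round(1))
manip.command_gripper(.45); manip.command_gripper(1.0)
back=R.from_rotvec(s['orientation']).apply([0,0,-.09])
manip.line_to(s['tool_pos']+back,max_speed=.1)
manip.reach([*K,.28],rv(psi))
for yw in (138,228):
    c,im=look('w',f'kk{yw}',[.432,-.307,.26],r(yw)); f,v=k.keyfit(c,im,K,lo=(4,90,180),hi=(14,255,255)); print(np.round(f,4))
print(manip.sense()['time_s'])
E
```

```text
True key z 0.0022 [-2.5  0.8  5.1]
[ 4.349000e-01 -3.104000e-01  5.480000e-02  1.890000e-02  1.654111e+02]
[ 4.346000e-01 -3.110000e-01  5.400000e-02  1.780000e-02  1.648989e+02]
111.9583
```

The key is upright in the stand at (.4348,-.3108), and its top face has the same size as before. I survey the heads again and pick up the key. C and D will be turned through the other half of joint 6's range.

```bash
python3 - <<'E'
from turn import *
from survey import heads
c,im=look('w','hd5',[.56,-.01,.25],r(179))
for n,o in zip('ABCD',heads(c,im,[HEADS[n][:2] for n in 'ABCD'])): print(n,None if o is None else np.round(o,4))
k=[.4348,-.3109]
manip.reach([*k,.19],rv(r(165)))
print(manip.line_to([*k,.098],max_speed=.08,threshold=8)); manip.command_gripper(.0,110); s=manip.sense(); print(s['finger_gap'],s['tool_pos'])
open('kz','w').write(str(s['tool_pos'][2]-.005)); print(s['tool_pos'][2]-.005)
manip.line_to([*k,.26],max_speed=.12); print(manip.sense()['time_s'])
E
```

```text
A [ 0.5025 -0.0842 21.1708 10.2394]
B [ 0.4771  0.0408 21.1062 11.4055]
C [6.132000e-01 6.320000e-02 2.178580e+01 1.493163e+02]
D [ 6.38300e-01 -5.73000e-02  2.15674e+01  1.33388e+02]
False
0.2240198135493843 [ 0.43500438 -0.31085326  0.09829484]
0.09329483890870062
118.3
```

```bash
python3 - <<'E'
import turn
from turn import *
HEADS['C']=(.6143,.0630,329.3); HEADS['D']=(.6390,-.0575,313.5)
def fin(n):
    x,y,a=HEADS[n]; yaw=200
    while yaw>173:
        yaw-=3; manip.reach([x,y,.0925+KZ],rv(r(yaw))); manip.wait(.1); t=manip.sense()['torque'][2]
        if abs(t)>1.0: break
    print(n,'end yaw',yaw,'tz',round(t,2),manip.sense()['q'][5].round(2)); leave(n,yaw)
for n in 'DC':
    # yaw decreasing steps
    above(n); q=manip.sense()['q'][5]; print(n,'q6',q.round(2))
    if insert(n)>.096: print('blocked');break
    x,y,a=HEADS[n]
    for yaw in np.arange(a-12,200,-12):
        manip.reach([x,y,.0925+KZ],rv(r(yaw))); s=manip.sense()
        if np.linalg.norm(s['contact_force'][:2])>25 or abs(s['torque'][2])>1: print('stop',yaw,s['torque'],s['contact_force']); break
    else: fin(n)
print(manip.sense()['time_s'])
E
```

```text
D q6 -2.52
D hit False key z 0.0924 F [-0.8 -0.9 -2.4]
D end yaw 179 tz 1.5 -0.18
C q6 -2.61
C hit False key z 0.0924 F [-0.2 -0.1 -2.5]
C end yaw 179 tz 1.72 0.01
137.3833
```

Both screws reached their stops. I return the key and verify numerically.

```bash
python3 - <<'E'
from turn import *
import keyfit as kf
from survey import heads
from wax import waxfit
k=[.4365,-.3109];s=manip.sense()
manip.line_to([*s['tool_pos'][:2],.27],max_speed=.15)
manip.reach([*k,.26],rv(r(165)))
print(manip.line_to([*k,.016+KZ],max_speed=.1,threshold=6)); hit=manip.line_to([*k,.002+KZ],max_speed=.02,threshold=4)
print(hit,'key z',manip.sense()['tool_pos'][2]-KZ)
manip.command_gripper(.45); manip.command_gripper(1.0); manip.line_to([*k,.26],max_speed=.12)
for yw in (138,228):
    c,im=look('w',f'ke{yw}',[.432,-.307,.26],r(yw)); f,v=kf.keyfit(c,im,k,lo=(4,90,180),hi=(14,255,255)); print('key',np.round(f,4))
c,im=look('w','hd6',[.56,-.01,.25],r(179))
for n,o in zip('ABCD',heads(c,im,[HEADS[n][:2] for n in 'ABCD'])): print(n,None if o is None else np.round(o,4))
# wax top expected at z .104; mould rim at .075
h=cv2.cvtColor(im,cv2.COLOR_BGR2HSV);m=cv2.inRange(h,(22,50,205),(36,255,255)); u=proj(c,[[.5577,-.0097,.104]])[0].astype(int)
n,lab,st,ce=cv2.connectedComponentsWithStats(m); l=lab[u[1],u[0]]; ys,xs=np.nonzero(lab==l)
P=np.array([ray(c,p,.104)[:2] for p in zip(xs,ys)],np.float32)*1000; print('wax',l,cv2.minAreaRect(P))
print(manip.sense()['time_s'])
E
```

```text
False
True key z 0.0049876561361670985
key [ 4.363000e-01 -3.105000e-01  5.460000e-02  1.910000e-02  1.654655e+02]
key [ 4.362000e-01 -3.111000e-01  5.390000e-02  1.770000e-02  1.651735e+02]
A [ 0.5021 -0.0842 21.1314 10.0494]
B [ 0.477   0.0407 21.0754 11.4648]
C [ 0.6139  0.0625 21.6311 12.0361]
D [ 0.6379 -0.0577 21.7925 11.9143]
wax 5 ((557.4263916015625, -6.956546783447266), (34.469966888427734, 54.72797775268555), 12.084009170532227)
148.1417
```

```bash
python3 -c "
from h import *
print(manip.sign_off())"
```

```text
the job is handed in; nothing more can be done
None
```

The job is handed in: the top mould is seated in the bed, the only wax block I found is on its floor, all four screws are at their stops, and the key is upright in its stand. The key slipped once on screw C and had to be re-stood and re-gripped.

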